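# Put the tackle away in the boathouse

### The arm

A 6-joint arm with a two-finger parallel gripper is mounted at the origin on the work surface. World frame = base frame: x ahead of the robot, y to its left, z up, the work surface at z = 0. Lengths are in m, angles in degrees, forces in N, time in s.
With the tool pointing down it reaches from about 0.375 to 0.9 m from the base axis. Payload 3.1 kg.
Tool frame: the origin (TCP) lies between the finger pads; the fingertips stand 14 mm ahead of it and the grasp point (between the pads) lies 5 mm behind it (manip.tips_ahead is the distance from the TCP to the fingertips, in m); z points along the fingers, x is the direction in which the jaws open and shut, and the axes are right-handed (so a half turn about z gives the same grasp; the last joint's range is limited). The gripper opens to 87 mm and grips with 3 to 60 N. Pads are 19 mm wide; open, the fingers measure 117 mm over their backs; the gripper's body (75 mm by 190 mm) begins 51 mm behind the grasp point.
Start: joints at [61.679, 30.224, 82.088, -0, 67.689, -10.227], TCP at [0.194, 0.594, 0.237] pointing down, gripper open.
Joint ranges: [-176.69, 176.69], [-43.24, 126.21], [12.49, 139.97], [-82, 262], [0, 151.66], [-163.58, 163.58]. Speed limits (degrees/s): [159.86, 159.86, 180, 180, 180, 180].

### API

Orientations are given as [roll, pitch, yaw] about the fixed x, y, z axes, in that order (R = Rz(yaw) Ry(pitch) Rx(roll)).
In Python, from rig import manip gives the robot as it stands. Calls block until the motion is done:
- manip.move_pose(position, orientation): joint-space move of the TCP to a pose.
- manip.move_l(position, attitude=None, rate=0.15, stop_force=None): straight line of the TCP; attitude=None keeps the orientation; rate is the mean speed in m/s. With stop_force (N) it stops when the force on the tool has changed by that much, and returns True; else False.
- manip.move_joints(angles): joint-space move.
- manip.gripper_to(opening, force=None): opening from 0.0 (shut) to 1.0 (fully open); force is the grip in N (None keeps the last); returns when the fingers have stopped.
- manip.pause(seconds).
- manip.solve_ik(position, orientation): joint angles nearest the present ones, or None.
- manip.grab_frame(name): name is "side" or "top"; returns a dict with "pixels" (480x640x3 uint8, red, green, blue), "K" (3x3 intrinsics, pixels), "origin" and "attitude" of the camera in the world. Camera axes: x right, y down, z forward; pixel columns grow to the right and rows downward; lengths in m; the calibration is good to about 2 mm. A picture is of the moment at which its call begins. There is no depth.
A pose or a line that the arm cannot do raises manip.MotionError and nothing moves.
- manip.hand_in(): hands the job in, once; it reports no verdict.
Readings, each from a call of its own:
- manip.read_clock(): time.
- manip.read_q(): joint angles.
- manip.read_joint_velocities(): joint speeds.
- manip.read_joint_torque(): joint torques, N m.
- manip.read_ee_pos(): TCP position.
- manip.read_tcp_rot(): TCP orientation.
- manip.read_ft_force(): force on the tool from outside, world axes, zero at the start.
- manip.read_torque(): the same for the moment, N m.
- manip.read_finger_gap(): opening from 0.0 (shut) to 1.0 (fully open).
Only numpy, scipy, OpenCV 4.12 (cv2) and the standard library are available. Lean on these libraries where they do the work, as an engineer would, in place of code of your own. Each camera call takes 0.05 s, during which the arm holds its last target. There are 200 camera calls.

### The job

Put the tackle away in its holders. In the tin lane, first draw the old lure tin forward to the low lip at the front, and only then load the new tin from the bench behind it, both lying in line with the lane. Also set the net gauge in its long tray, stand the bronze spool in the large saucer and the brass ferrule in the small saucer (in any order); everything ends flat or upright on its holder's floor, well inside the rim.

Things in the scene. Friction and masses are not known exactly. Their poses are not given: they have to be found in the camera images.
- tin_old: Old lure tin: dull grey zinc block-shaped tin, 64 (its x) x 46 (its y) x 42 mm high, about 0.16 kg, closed. Origin: centre of its underside. At the start it stands in the lane at the back, against or near the tall back board, its x roughly along the lane.
- tin_new: New lure tin, the same look and size as the old one (64 x 46 x 42 mm, origin at the centre of its underside); at the start it stands alone on the bench, outside the lane, turned any way.
- net_gauge: Net gauge: plain pine bar 130 (its x) x 36 (its y) x 20 mm thick with dark cross marks on top, about 0.06 kg, lying flat. Origin: centre of its underside. Either end may point forward in its tray.
- spool: Spare reel spool of bronze, standing on its flange: 62 mm diameter, 32 mm high, about 0.22 kg; bottom flange 0 to 6 mm and top flange 23 to 32 mm above the underside are 62 mm wide, the waist between is 34 mm. Origin: centre of its underside, z along its axis.
- ferrule: Rod ferrule: upright brass cylinder, 24 mm diameter, 58 mm high, about 0.08 kg. Origin: centre of its underside, z along its axis.
- lane: Tin lane: fixed oak channel, dark felt floor, open on top, for two tins in line. Outside 184 (x) x 80 (y) mm, inside 168 x 64. Floor z = 6 mm; side walls and front lip 14 mm high, back board 40 mm. Origin: centre of its underside, on the bench; +x points to the tall back board, -x to the low front lip (robot's side). A tin touching the lip has its origin at x = -52 mm, one touching the back board at +52.
- gauge_tray: Gauge tray: fixed long oak tray with dark felt floor, outside 178 (x) x 82 (y) mm, inside 154 x 58 mm, floor 6 mm and rim 12 mm above the bench all round. Origin: centre of its underside; x is its long axis.
- spool_saucer: Large round oak saucer for the spool: fixed, outside diameter 108 mm, inside 84 mm, floor 6 mm and rim 12 mm above the bench. Origin: centre of its underside.
- ferrule_saucer: Small round oak saucer for the ferrule: fixed, outside diameter 66 mm, inside 44 mm, floor 6 mm and rim 12 mm above the bench. Origin: centre of its underside.
There are look-alikes about, which are no part of the job. Of the things like the ferrule, leave any that is blue, grey or pink; of the rest the larger one is meant.

How it is judged (in metres and radians):
On the way, in this order (a step that is already met when the one before it is completed fails the run):
1. the old tin stands at the front of the lane, within 15 mm of the lip, in line and on the floor (x of tin_old in the frame of lane between -0.06 and -0.037 m and y of tin_old in the frame of lane between -0.014 and 0.014 m and z of tin_old in the frame of lane between 0.002 and 0.01 m and angle between tin_old's own z axis and vertical below 0.1 rad and angle between the x axis of tin_old and the x axis of lane, either way round below 0.3 rad), for 0.2 s.
2. the new tin stands behind the old one in the lane, in line and on the floor (all of step 1 and x of tin_new in the frame of lane between 0.004 and 0.06 m and y of tin_new in the frame of lane between -0.014 and 0.014 m and z of tin_new in the frame of lane between 0.002 and 0.01 m and angle between tin_new's own z axis and vertical below 0.1 rad and angle between the x axis of tin_new and the x axis of lane, either way round below 0.3 rad), for 0.2 s.
At the end, for the whole second after the job is handed in: Old tin within 15 mm of the lane's lip, new tin behind it, both in line within 0.3 rad; gauge within 16 mm and 0.2 rad of its tray, spool within 14 mm and ferrule within 13 mm of their saucers' centres; all level within 0.1 rad, on the holders' floors, released and at rest (all of step 2 and linear speed of each of tin_old, tin_new, net_gauge, spool, ferrule below 0.02 m/s and angular speed of each of tin_old, tin_new, net_gauge, spool, ferrule below 0.2 rad/s and horizontal distance between net_gauge and gauge_tray below 0.016 m and angle between the x axis of net_gauge and the x axis of gauge_tray, either way round below 0.2 rad and z of net_gauge in the frame of gauge_tray between 0.002 and 0.01 m and angle between each of net_gauge, spool, ferrule's own z axis and vertical below 0.1 rad and horizontal distance between spool and spool_saucer below 0.014 m and z of spool in the frame of spool_saucer between 0.002 and 0.01 m and horizontal distance between ferrule and ferrule_saucer below 0.013 m and z of ferrule in the frame of ferrule_saucer between 0.002 and 0.01 m); the robot touches nothing.
It also fails if it takes over 120 s, if anything falls off the work surface, if the arm or the gripper's body presses on something with over 40 N, if the wrist force passes 120 N, or if a joint passes its speed limit or range.

## Working session

There is one attempt and no reset: what is moved stays moved. The work goes in short steps, each a Python script; the robot and the scene stay as the last script left them, time stands still between calls to the robot, and variables do not carry over. Pictures are saved under pics/ and viewed, about 12 in all and at most 16, crops included, and the job is handed in when it is done.

```bash
ls; mkdir -p pics; python3 - <<'E'
from rig import manip
import cv2,numpy as np,pickle
d={}
for n in("side","top"):
    f=manip.grab_frame(n); d[n]=f
    cv2.imwrite(f"pics/{n}0.png",cv2.cvtColor(f["pixels"],cv2.COLOR_RGB2BGR))
    print(n,np.round(f["K"],1).tolist(),np.round(f["origin"],4),np.round(f["attitude"],3))
pickle.dump(d,open("f0.pkl","wb"))
print(manip.read_clock(),manip.tips_ahead,manip.read_tcp_rot())
E
```

```text
pics
side [[510.2, 0.0, 313.6], [0.0, 510.2, 230.2], [0.0, 0.0, 1.0]] [0.2193 0.6895 0.7657] [-135.117   -1.213 -155.808]
top [[439.2, 0.0, 317.1], [0.0, 439.2, 233.8], [0.0, 0.0, 1.0]] [0.3486 0.0075 0.9355] [-169.747    0.291  -90.569]
0.1 0.014 [-1.79979680e+02  1.10069478e-01  7.19055899e+01]
```

View pics/side0.png

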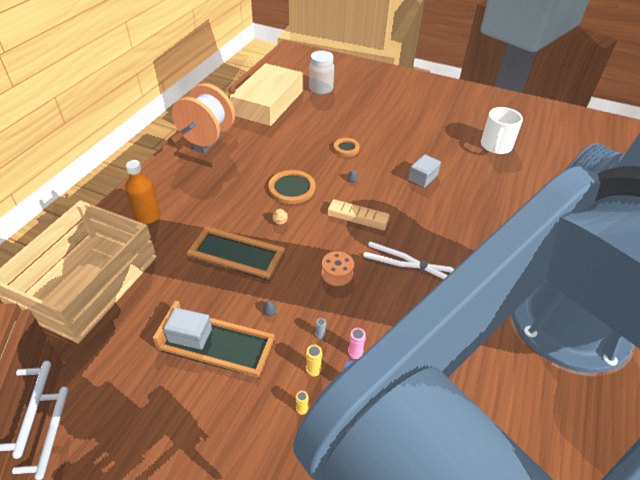

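View pics/top0.png

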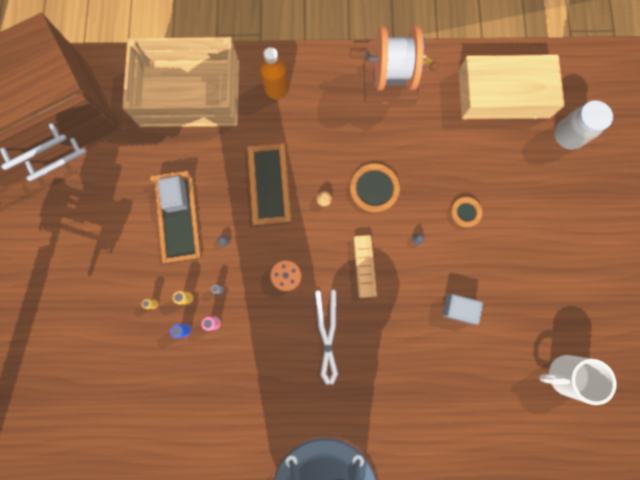

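The side view shows the lane with the old tin near (190,328), the gauge tray (237,252), the spool saucer (292,186) and the ferrule saucer (346,147). The new tin is at (425,170), the gauge at (359,215) and the spool at (338,267). In the top view the same things are at (172,195), (269,184), (375,188), (467,212), (463,310), (366,266) and (286,275).

Ferrule candidates, top/side: large yellow (182,298)/(314,360), small yellow (150,304)/(302,403), grey (216,289)/(321,328), pink (211,324)/(357,343), blue (181,331)/(349,368). The large yellow one fits; the crops should confirm it.

```bash
python3 - <<'E'
import cv2
t=cv2.imread("pics/top0.png"); s=cv2.imread("pics/side0.png")
z=lambda im,x,y,w,h,k:cv2.resize(im[y:y+h,x:x+w],None,fx=k,fy=k,interpolation=cv2.INTER_CUBIC)
cv2.imwrite("pics/tA.png",z(t,130,160,200,190,4)[:, :][:760].copy()[:600*1000])
a=z(t,130,165,200,150,4);cv2.imwrite("pics/tA.png",a)
cv2.imwrite("pics/tB.png",z(t,300,160,200,150+15,3.6))
cv2.imwrite("pics/sA.png",z(s,150,220,230,200,3))
cv2.imwrite("pics/sB.png",z(s,180,125,265,180,3))
E
```

```text
(no output)
```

View pics/tA.png

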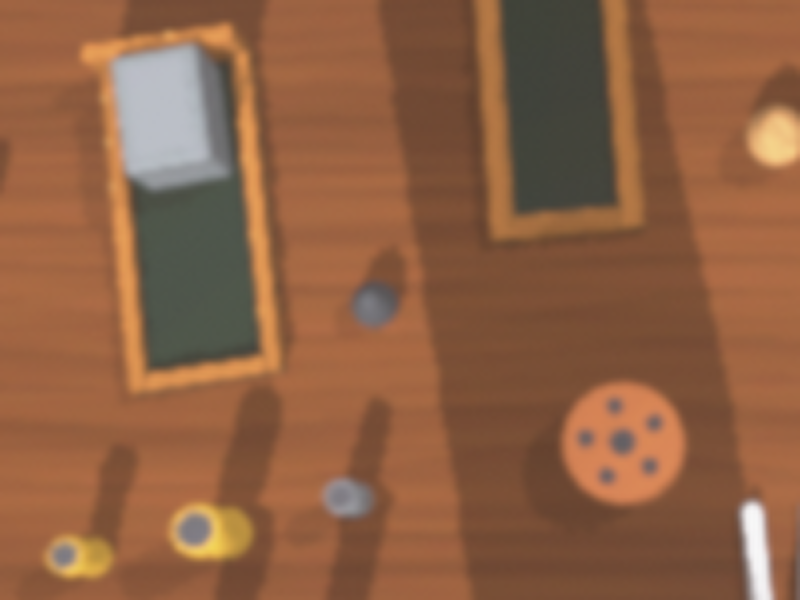

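View pics/tB.png

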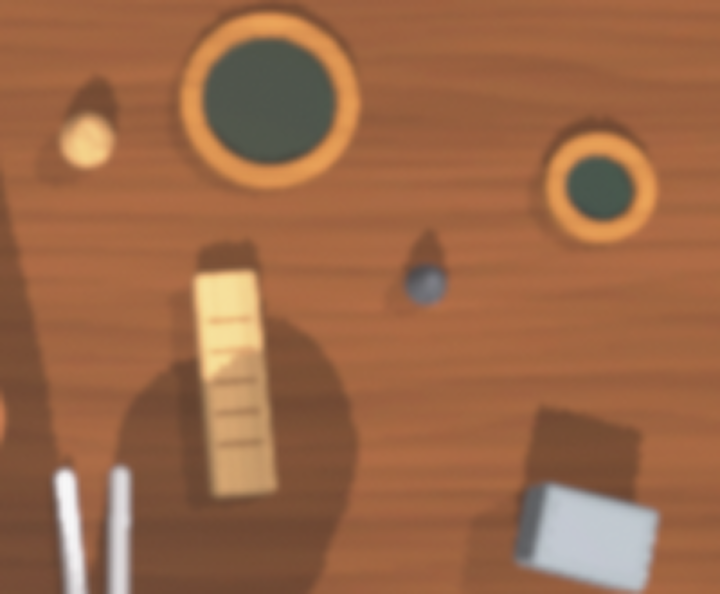

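View pics/sA.png

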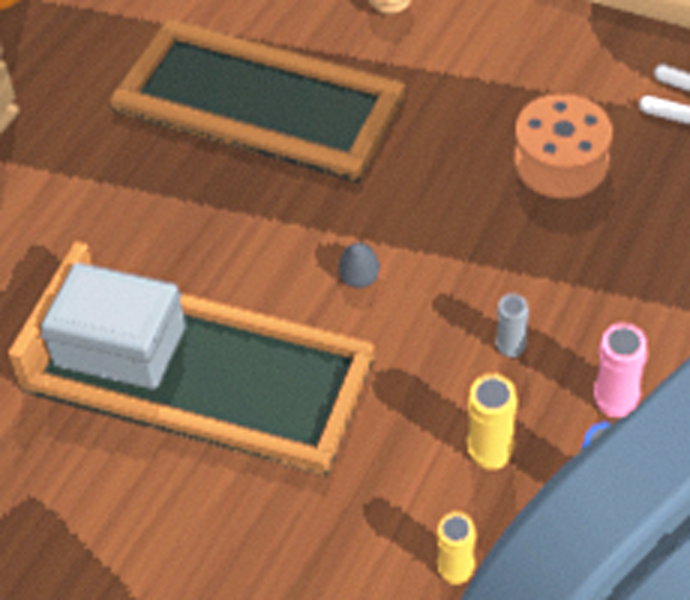

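View pics/sB.png

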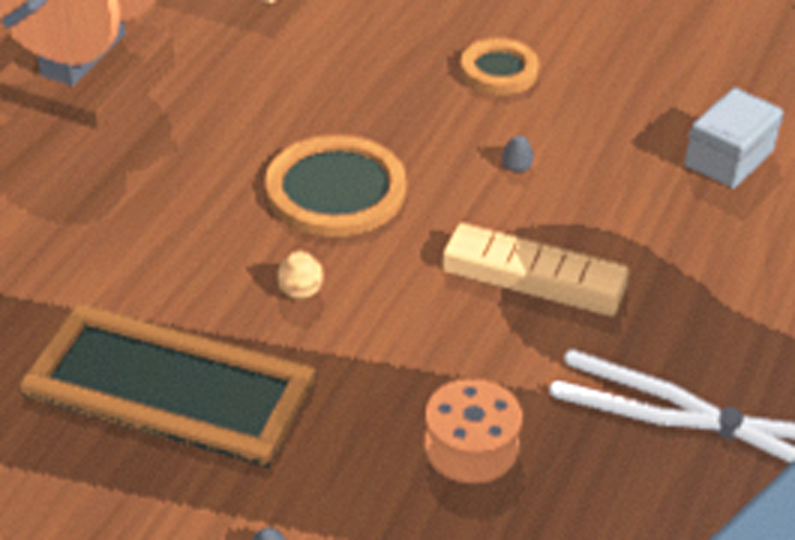

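```bash
cat > cam.py <<'E'
import numpy as np,cv2
from scipy.spatial.transform import Rotation as R
def P(f):
    Rm=R.from_euler('xyz',f["attitude"],degrees=True).as_matrix().T
    return np.asarray(f["K"])@np.c_[Rm,-Rm@np.asarray(f["origin"])]
def proj(f,X):
    X=np.atleast_2d(X); h=np.c_[X,np.ones(len(X))]@P(f).T
    return h[:,:2]/h[:,2:]
def tri(ft,fs,a,b):
    X=cv2.triangulatePoints(P(ft),P(fs),np.float64(a).reshape(2,1),np.float64(b).reshape(2,1))[:,0]
    X=X[:3]/X[3]
    e=max(np.linalg.norm(proj(ft,X)[0]-a),np.linalg.norm(proj(fs,X)[0]-b))
    return X,e
def onplane(f,uv,z):
    M=P(f); H=np.c_[M[:,0],M[:,1],M[:,2]*z+M[:,3]]
    h=np.linalg.solve(H,[uv[0],uv[1],1]); return h[:2]/h[2]
E
python3 - <<'E'
import pickle,numpy as np
from cam import *
d=pickle.load(open("f0.pkl","rb"));T,S=d["top"],d["side"]
un=lambda o,k:lambda p:np.array([o[0]+(p[0]+.5)/k-.5,o[1]+(p[1]+.5)/k-.5])
A=un((130,165),4);B=un((300,160),3.6);C=un((150,220),3);D=un((180,125),3);I=lambda p:np.array(p,float)
obj={
'tin_old':[(A,(112,58),C,(45,327)),(A,(196,44),C,(80,264)),(A,(214,170),C,(182,288)),(A,(125,180),C,(152,360))],
'tin_new':[(B,(548,482),D,(690,133)),(B,(660,512),D,(738,90)),(B,(642,592),D,(782,118)),(B,(532,565),D,(740,150))],
'gauge':[(B,(194,275),D,(446,250)),(B,(255,270),D,(462,224)),(B,(277,490),D,(628,266)),(B,(213,497),D,(617,290))],
'lane':[(A,(83,47),C,(13,350)),(A,(232,27),C,(82,243)),(A,(280,368),C,(373,350)),(A,(133,390),C,(325,455))],
'tray':[(I,(248,146),C,(113,97)),(I,(285,144),C,(168,25)),(A,(642,222),C,(404,88)),(A,(492,240),C,(357,165))],
'spool':[(A,(622,442),C,(564,128))],'ferr':[(A,(194,530),C,(494,390))],'small':[(A,(64,554),C,(456,527))],
'ssauc':[(B,(270,100),D,(336,180))],'fsauc':[(B,(601,187),D,(500,64))]}
for n,l in obj.items():
    X=[]
    for u,a,v,b in l:
        x,e=tri(T,S,u(a),v(b)); X.append(x); print(n,np.round(x*1000,1),round(e,1))
    if len(X)==4:
        X=np.array(X); c=X.mean(0); ex=X[0]+X[1]-X[2]-X[3]; ey=X[0]+X[3]-X[1]-X[2]
        print('   C',np.round(c*1000,1),'yaw x,y',np.round(np.degrees([np.arctan2(ex[1],ex[0]),np.arctan2(-ey[0],ey[1])]),1),'size',np.round(np.linalg.norm(ex[:2])*500),np.round(np.linalg.norm(ey[:2])*500))
E
```

```text
tin_old [629.1 345.4  45.7] 0.6
tin_old [636.6 301.5  45.4] 0.5
tin_old [572.2 290.5  44.6] 1.4
tin_old [564.9 336.7  42. ] 0.1
   C [600.7 318.5  44.4] yaw x,y [8.7 9.2] size 65.0 46.0
tin_new [ 385.5 -263.    31.2] 0.0
tin_new [ 366.3 -322.4   38.9] 0.8
tin_new [ 324.7 -311.    32.7] 0.4
tin_new [ 341.6 -248.2   40.2] 1.1
   C [ 354.5 -286.1   35.7] yaw x,y [-17.1 -16.5] size 45.0 64.0
gauge [507.4 -66.3  23.4] 0.3
gauge [ 510.3 -102.8   18. ] 0.5
gauge [ 383.7 -110.8   19.7] 0.4
gauge [380.2 -73.   30.3] 0.6
   C [445.4 -88.2  22.8] yaw x,y [3.3 4.9] size 127.0 37.0
lane [637.7 363.   41.5] 0.1
lane [648.  284.9  38.8] 0.5
lane [469.5 261.    8.4] 0.0
lane [458.7 335.8  17.5] 0.5
   C [553.5 311.2  26.5] yaw x,y [8.1 7.9] size 181.0 77.0
tray [714.4 161.7  12.2] 0.3
tray [723.8  80.8   2.1] 0.4
tray [546.3  68.3   7.5] 0.4
tray [537.5 148.3  17.2] 0.7
   C [630.5 114.8   9.8] yaw x,y [4.2 6.4] size 178.0 81.0
spool [426.7  77.1  33.5] 0.2
ferr [382.8 286.   61.5] 0.1
small [372.  356.2  44.4] 0.0
ssauc [ 618.  -115.7   10.7] 0.4
fsauc [ 561.7 -312.9    8.4] 0.1
```

The triangulated heights agree with the text within click error. Ferrule top is 61 mm against 44 mm for the small yellow one, so the large yellow is confirmed. Next I refine the poses with known sizes and check them with an overlay.

```bash
cat > fit.py <<'E'
import pickle,numpy as np,json
from cam import *
from scipy.optimize import least_squares
d=pickle.load(open("f0.pkl","rb"));T,S=d["top"],d["side"]
un=lambda o,k:lambda p:np.array([o[0]+(p[0]+.5)/k-.5,o[1]+(p[1]+.5)/k-.5])
A=un((130,165),4);B=un((300,160),3.6);C=un((150,220),3);D=un((180,125),3);I=lambda p:np.array(p,float)
rect=lambda a,b,z:np.array([[a,b,z],[a,-b,z],[-a,-b,z],[-a,b,z]])/1000
lane=rect(92,40,14);lane[:2,2]=.04
M={'tin_old':(rect(32,23,48),(.6,.318,8.7)),'tin_new':(rect(23,32,42),(.354,-.286,-17)),'net_gauge':(rect(65,18,20),(.445,-.088,4)),
'lane':(lane,(.5535,.311,8)),'gauge_tray':(rect(89,41,12),(.6305,.1148,5))}
K={
'tin_old':[(A,(112,58),C,(45,327)),(A,(196,44),C,(80,264)),(A,(214,170),C,(182,288)),(A,(125,180),C,(152,360))],
'tin_new':[(B,(548,482),D,(690,133)),(B,(660,512),D,(738,90)),(B,(642,592),D,(782,118)),(B,(532,565),D,(740,150))],
'net_gauge':[(B,(194,275),D,(446,250)),(B,(255,270),D,(462,224)),(B,(277,490),D,(628,266)),(B,(213,497),D,(617,290))],
'lane':[(A,(83,47),C,(13,350)),(A,(232,27),C,(82,243)),(A,(280,368),C,(373,350)),(A,(133,390),C,(325,455))],
'gauge_tray':[(I,(248,146),C,(113,97)),(I,(285,144),C,(168,25)),(A,(642,222),C,(404,88)),(A,(492,240),C,(357,165))]}
cyl={'spool':(31,32,A(( 622,442)),C((564,128))),'ferrule':(12,58,A((194,530)),C((494,390))),'spool_saucer':(54,12,B((270,100)),D((336,180))),'ferrule_saucer':(33,12,B((601,187)),D((500,64)))}
out={};ti=cv2.imread("pics/top0.png");si=cv2.imread("pics/side0.png");k=3
ti=cv2.resize(ti,None,fx=k,fy=k);si=cv2.resize(si,None,fx=k,fy=k)
def draw(X):
    for im,f in((ti,T),(si,S)):
        cv2.polylines(im,[np.int32((proj(f,X)+.5)*k)],True,(255,0,255),1)
def place(m,p):
    a=np.radians(p[2]);c,s=np.cos(a),np.sin(a)
    return np.c_[p[0]+c*m[:,0]-s*m[:,1],p[1]+s*m[:,0]+c*m[:,1],m[:,2]]
for n,(m,p0) in M.items():
    ut=np.array([u(a) for u,a,v,b in K[n]]);us=np.array([v(b) for u,a,v,b in K[n]])
    def fun(q,parts=False):
        X=place(m,(q[0],q[1],q[2]*100)); return np.r_[proj(T,X)-ut,proj(S,X)-us].ravel()
    r=least_squares(fun,(p0[0],p0[1],p0[2]/100),loss='soft_l1',x_scale=[.01,.01,.1])
    p=(r.x[0],r.x[1],r.x[2]*100);out[n]=list(p);draw(place(m,p))
    print(n,np.round([p[0]*1e3,p[1]*1e3,p[2]],1),'rms px',round(np.sqrt((fun(r.x)**2).mean()),2),'mean res',np.round(fun(r.x).reshape(2,4,2).mean(1),1).tolist())
for n,(rad,h,a,b) in cyl.items():
    fun=lambda q:np.r_[(proj(T,[*q,h/1e3])[0]-a),(proj(S,[*q,h/1e3])[0]-b)]
    r=least_squares(fun,onplane(T,a,h/1e3));out[n]=[*r.x,0]
    th=np.radians(np.arange(0,360,10));draw(np.c_[r.x[0]+rad/1e3*np.cos(th),r.x[1]+rad/1e3*np.sin(th),0*th+h/1e3])
    print(n,np.round(r.x*1e3,1),np.round(fun(r.x),1))
json.dump(out,open("poses.json","w"))
o=np.zeros((600,800,3),np.uint8)
o[:,:]=cv2.resize(ti[420:1020,440:1480],(800,600));cv2.imwrite("pics/ovT.png",cv2.resize(ti[410:1010,440:1480],(800,462)))
cv2.imwrite("pics/ovS.png",cv2.resize(si[370:1130,460:1350],(703,600)))
E
python3 fit.py
```

```text
tin_old [599.5 318.8   9.2] rms px 0.91 mean res [[-0.8, 0.0], [0.2, -0.8]]
tin_new [ 354.3 -283.3  -16.2] rms px 1.08 mean res [[-0.4, -0.1], [0.4, -1.4]]
net_gauge [445.6 -88.9   3.7] rms px 0.96 mean res [[0.2, -0.1], [-0.1, 0.8]]
lane [553.5 311.3   7.8] rms px 1.18 mean res [[-0.0, -0.0], [-0.0, -0.1]]
gauge_tray [629.8 115.1   4.3] rms px 1.13 mean res [[-0.2, -0.2], [0.2, -0.5]]
spool [426.9  76.6] [ 0.2 -0.3  0.1  0.4]
ferrule [383.3 285.4] [ 0.8 -0.3 -0.1  0.8]
spool_saucer [ 617.4 -115.2] [-0.2 -0.3  0.4 -0.2]
ferrule_saucer [ 560.7 -310.9] [-0.4 -0.   0.2 -0.6]
```

View pics/ovT.png

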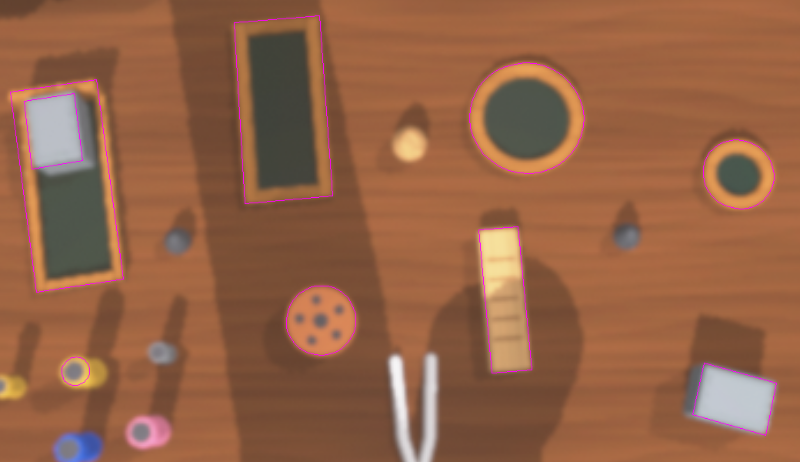

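View pics/ovS.png

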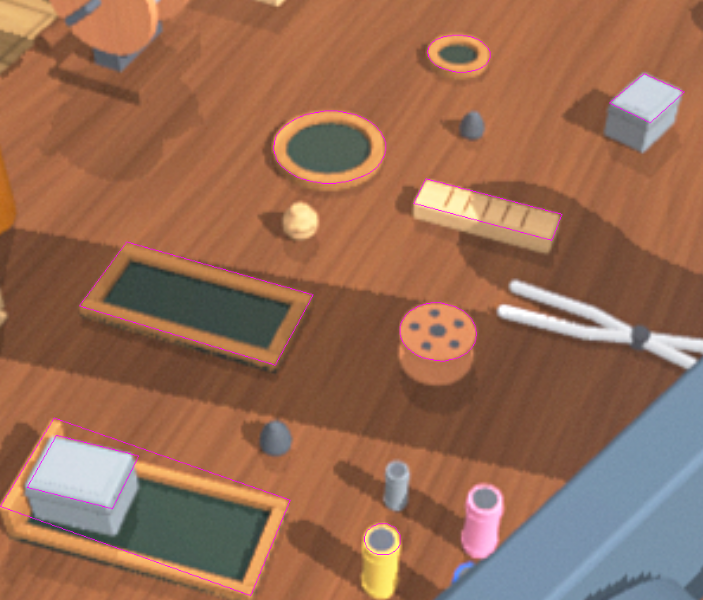

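The overlays match the outlines within about 2 mm in both views. The magenta ring sits on the large yellow ferrule (381,541 side crop). Now for the old tin.

```bash
cat > arm.py <<'E'
import json,numpy as np
from rig import manip
p=json.load(open("poses.json"))
UP=.15
def yawpick(pos,yaw):
    q0=np.array(manip.read_q());best=None
    for y in (yaw%360,yaw%360-180,yaw%360-360):
        q=manip.solve_ik(pos,[180,0,y])
        if q is not None:
            c=np.abs(np.array(q)-q0).max()
            if best is None or c<best[0]-1e-6: best=(c,y)
    return best[1]
def pick(xy,jaw,h,floor=0,opening=1.0,force=25):
    x,y=xy[:2]; a=yawpick([x,y,UP],jaw)
    manip.gripper_to(opening,force)
    manip.move_pose([x,y,UP],[180,0,a])
    hit=manip.move_l([x,y,floor+h],rate=.12,stop_force=12)
    manip.gripper_to(0.0,force)
    print('pick hit',hit,'z',round(manip.read_ee_pos()[2],4),'gap mm',round(87*manip.read_finger_gap(),1),'t',round(manip.read_clock(),1))
    return a
def put(xy,h,floor=.006,opening=1.0):
    x,y=xy[:2]
    manip.move_l([x,y,floor+h+.008],rate=.12)
    hit=manip.move_l([x,y,floor+h-.002],rate=.02,stop_force=4)
    print('down hit',hit,'z-target mm',round(1e3*(manip.read_ee_pos()[2]-floor-h),1))
    manip.gripper_to(opening)
    manip.move_l([x,y,UP],rate=.2)
    print('t',round(manip.read_clock(),1))
def carry(xy,h,jaw):
    x,y,_=manip.read_ee_pos(); manip.move_l([x,y,UP],rate=.2)
    g=87*manip.read_finger_gap()
    a=yawpick([*xy[:2],UP],jaw); manip.move_pose([*xy[:2],UP],[180,0,a]); print('held gap',round(g,1),round(87*manip.read_finger_gap(),1))
def lanept(lx,ly=0):
    x,y,w=p['lane']; a=np.radians(w); return [x+lx*np.cos(a)-ly*np.sin(a),y+lx*np.sin(a)+ly*np.cos(a)]
def snap(n,f):
    import cv2,pickle
    r=manip.grab_frame(n); cv2.imwrite(f,cv2.cvtColor(r["pixels"],cv2.COLOR_RGB2BGR)); pickle.dump(r,open(f[:-3]+"pkl","wb"))
E
python3 - <<'E'
from arm import *
t=p['tin_old']; a=pick(t,t[2]+90,.029,.006)
x,y,z=manip.read_ee_pos(); manip.move_l([x,y,.035+.006],rate=.05)
print('gap',87*manip.read_finger_gap())
x,y=lanept(-.047); a2=a+p['lane'][2]-t[2]
manip.move_l([x,y,.041],[180,0,a2],rate=.1)
put([x,y],.029)
snap('top','pics/top1.png');snap('side','pics/side1.png')
import cv2
a=cv2.imread('pics/top1.png')[150:290,130:290];b=cv2.imread('pics/side1.png')[290:390,130:310]
cv2.imwrite('pics/c1.png',np.vstack([cv2.resize(a,(400,350)),cv2.resize(b,(400,222))]))
E
```

```text
pick hit False z 0.035 gap mm 45.6 t 4.0
gap 45.76690520580903
down hit True z-target mm -0.2
t 7.7
```

View pics/c1.png

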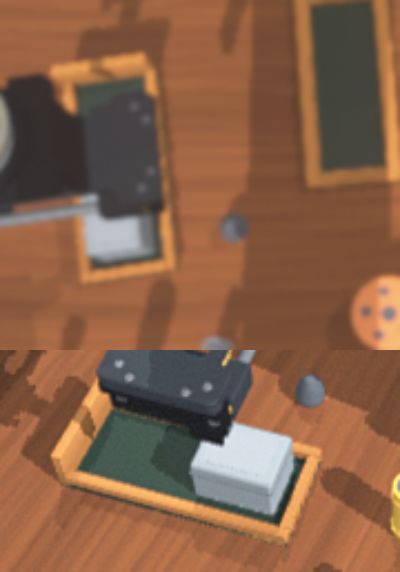

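The old tin now stands near the lip (crop 245,465 side). I'll pick up the new tin and verify the old one with an overlay while the arm is clear of it.

```bash
python3 - <<'E'
from arm import *
from cam import *
import pickle
t=p['tin_new']; a=pick(t,t[2],.029)
x,y,_=manip.read_ee_pos(); manip.move_l([x,y,UP],rate=.2); print('gap',87*manip.read_finger_gap())
def over(f,n,lx):
    r=pickle.load(open(f[:-3]+'pkl','rb'));im=cv2.resize(cv2.imread(f),None,fx=4,fy=4,interpolation=cv2.INTER_CUBIC)
    X=np.array([[*lanept(lx+i*.032,j*.023),.048] for i,j in((1,1),(1,-1),(-1,-1),(-1,1))])
    cv2.polylines(im,[np.int32((proj(r,X)+.5)*4)],True,(255,0,255),1);return im
snap('top','pics/top2.png');snap('side','pics/side2.png')
a=over('pics/top2.png','top',-.047)[800:1080,580:880];b=over('pics/side2.png','side',-.047)[1220:1500,760:1160]
cv2.imwrite('pics/c2.png',np.hstack([a,b]))
E
```

```text
pick hit False z 0.0291 gap mm 45.7 t 12.1
gap 45.626656049942994
```

View pics/c2.png

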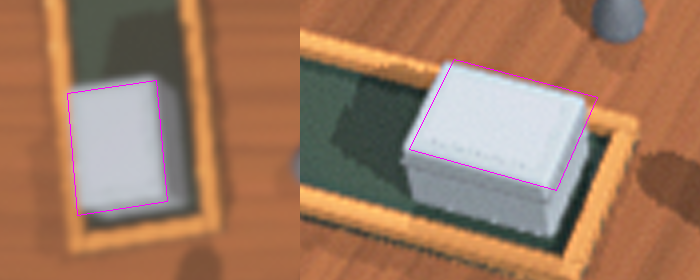

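The overlay shows the old tin 2–4 mm behind the predicted outline, so x is about -44 mm, y is within 2 mm and it is in line. That is inside the band, so I load the new tin and then do the rest.

```bash
python3 - <<'E'
from arm import *
xy=lanept(.036); carry(xy,.029,p['lane'][2]+90); put(xy,.029)
t=p['spool']; pick(t,90,.024); s=p['spool_saucer']; carry(s,.024,90); put(s,.024)
snap('top','pics/top3.png');snap('side','pics/side3.png')
import cv2
a=cv2.imread('pics/top3.png')[150:330,130:410];b=cv2.imread('pics/side3.png')[120:390,130:450]
cv2.imwrite('pics/c3.png',np.hstack([cv2.resize(a,(400,257)),np.zeros((257,5,3),np.uint8),cv2.resize(b,(305,257))]))
E
```

```text
held gap 45.5 45.8
down hit True z-target mm -0.0
t 18.7
pick hit False z 0.0242 gap mm 60.5 t 21.8
held gap 60.4 60.4
down hit True z-target mm 0.3
t 26.7
```

View pics/c3.png

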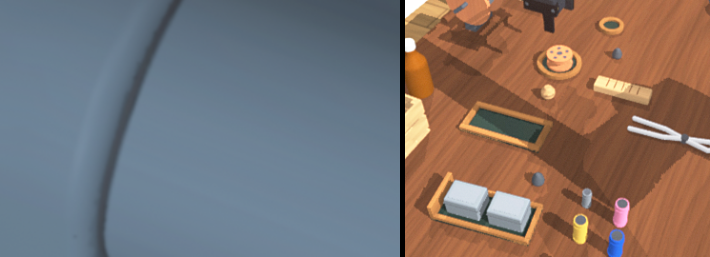

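The two tins stand in line in the lane (side crop 465,200 and 509,211) and the spool is in its saucer (560,58). Gauge and ferrule next.

```bash
python3 - <<'E'
from arm import *
t=p['net_gauge']; pick(t,t[2]+90,.024,opening=.8); s=p['gauge_tray']; carry(s,.024,s[2]+90); put(s,.024,opening=.7)
t=p['ferrule']; pick(t,55,.038,opening=.57); s=p['ferrule_saucer']; carry(s,.038,0); put(s,.038)
manip.move_pose([.194,.594,.237],[180,0,72]); print(manip.read_clock())
snap('top','pics/top4.png');snap('side','pics/side4.png')
from cam import *
import pickle
rect=lambda a,b,z:np.array([[a,b,z],[a,-b,z],[-a,-b,z],[-a,b,z]])/1000
def pl(m,q):
    a=np.radians(q[2]);c,s=np.cos(a),np.sin(a);return np.c_[q[0]+c*m[:,0]-s*m[:,1],q[1]+s*m[:,0]+c*m[:,1],m[:,2]]
w=p['lane'][2]; th=np.radians(np.arange(0,360,10)); ci=lambda r,z:np.c_[r*np.cos(th),r*np.sin(th),0*th+z]/1e3
L=[pl(rect(32,23,48),[*lanept(-.044),w]),pl(rect(32,23,48),[*lanept(.036),w]),pl(rect(65,18,26),p['gauge_tray']),pl(ci(31,38),p['spool_saucer']),pl(ci(12,64),p['ferrule_saucer'])]
for n in('top','side'):
    f=f'pics/{n}4.png';r=pickle.load(open(f[:-3]+'pkl','rb'));im=cv2.resize(cv2.imread(f),None,fx=4,fy=4,interpolation=cv2.INTER_CUBIC)
    for X in L: cv2.polylines(im,[np.int32((proj(r,X)+.5)*4)],True,(255,0,255),1)
    o=im[560:1080,560:2000] if n=='top' else im[480:1520,560:1560]
    k=800/1440 if n=='top' else .57
    cv2.imwrite(f'pics/o4{n}.png',cv2.resize(o,None,fx=k,fy=k,interpolation=cv2.INTER_AREA))
E
```

```text
pick hit False z 0.0241 gap mm 35.6 t 30.1
held gap 35.7 35.9
down hit True z-target mm 0.1
t 34.9
pick hit False z 0.0382 gap mm 23.3 t 38.3
held gap 23.3 23.0
down hit True z-target mm 0.2
t 44.6
47.9833
```

View pics/o4top.png

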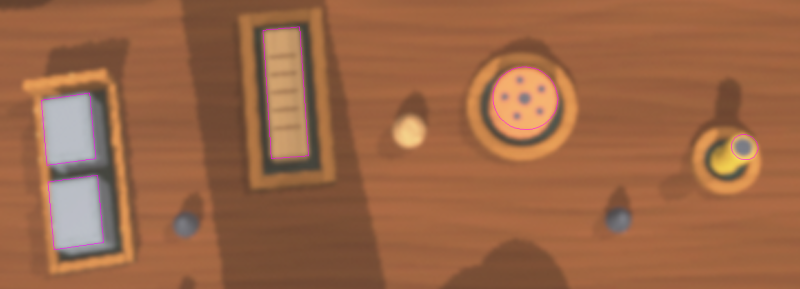

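View pics/o4side.png

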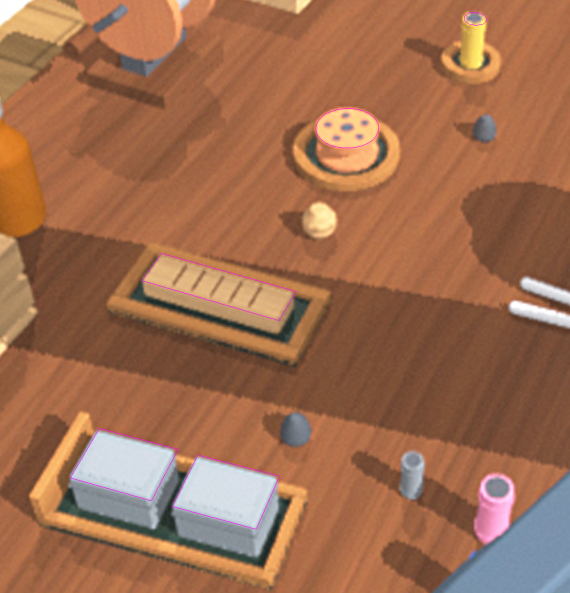

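All five outlines coincide with the targets in both views (old tin at lane x ≈ -44 mm, new tin ≈ +36 mm). The robot is clear of everything, so I hand in.

```bash
python3 -c "
from rig import manip
manip.hand_in();print(manip.read_clock())"
```

```text
the job is handed in; nothing more can be done
the job is handed in; nothing more can be done
```

The job is done and handed in at about 48 s on the clock. I moved the old tin to the front lip first, then loaded the new tin behind it. The spool, the gauge and the larger yellow ferrule followed into their holders. Each piece was lowered until light contact, within 0.3 mm of the expected floor height.

**Last check:** overlays in both views showed every item within about 2 mm of its target, level and in line. The arm was clear of everything.

**Disagreement:** the old tin came to rest about 3 mm behind its commanded spot, at about -44 mm in the lane instead of -47 mm. The allowed band is -60 to -37 mm, so I left it. No check failed. Hand-in gives no verdict.

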